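# Pack the bead order: heaviest tin at the bottom

### The job

Three plain steel tins look alike, but one is full of metal beads and much heavier than the other two, which hold light sequins. Heft them to find the heavy one and stand it first in the small open cardboard carton, then stand one of the light tins squarely on top of it and leave the other light tin standing on the table beside the carton. Never let a tin tip over.

Things in the scene. Friction and masses are not known exactly. Their poses are not given: they have to be found in the camera images.
- tin_a: One of three identical plain steel tins with press-on lids: upright cylinder, 64 mm in diameter, 75 mm tall, the tallest things on this part of the table. Origin at the centre of its underside, z up. Contents unseen: one of the three tins is full of metal beads and weighs 0.54 to 0.66 kg, the other two hold sequins and weigh 0.12 to 0.20 kg. The name, look and place do not tell which is which; only the weight does.
- tin_b: One of three identical plain steel tins with press-on lids: upright cylinder, 64 mm in diameter, 75 mm tall, the tallest things on this part of the table. Origin at the centre of its underside, z up. Contents unseen: one of the three tins is full of metal beads and weighs 0.54 to 0.66 kg, the other two hold sequins and weigh 0.12 to 0.20 kg. The name, look and place do not tell which is which; only the weight does.
- tin_c: One of three identical plain steel tins with press-on lids: upright cylinder, 64 mm in diameter, 75 mm tall, the tallest things on this part of the table. Origin at the centre of its underside, z up. Contents unseen: one of the three tins is full of metal beads and weighs 0.54 to 0.66 kg, the other two hold sequins and weigh 0.12 to 0.20 kg. The name, look and place do not tell which is which; only the weight does.
- carton: The cardboard carton, a shallow square open box fixed to the table: 92 x 92 mm outside, 80 x 80 mm inside, walls 6 mm thick, rim 31 mm and inner floor 6 mm above the table. Origin at the centre of its underside, on the table; x and y axes along the walls, z up. It takes one tin on its floor; the second tin stands on the first one's flat lid, its underside then 81 mm above the table.
Not all that is in view belongs to the job. Leave any black look-alike of the tin_b alone. What is shaped like the tin_c but black or yellow is not meant.

How it is judged:
By the outcome, as a careful person would: the job done as asked, in the order asked, and still so for the second after the job is handed in, with the robot touching nothing.
It also fails if it takes over 64 s, if anything falls off the work surface, if the arm or the gripper's body presses on something with over 40 N, if the wrist force passes 120 N, or if a joint passes its speed limit or range.

### The arm

A 6-joint arm with a two-finger parallel gripper is mounted at the origin on the work surface. World frame = base frame: x ahead of the robot, y to its left, z up, the work surface at z = 0. Lengths are in mm, angles in rad, forces in N, time in s.
With the tool pointing down it reaches from about 400 to 925 mm from the base axis. Payload 12.5 kg.
Tool frame: the origin (TCP) lies midway between the tips of the shut fingers; the grasp point (between the pads) lies 19 mm behind it; z points along the fingers, y is the line along which they close (so a half turn about z gives the same grasp; the last joint's range is limited). The gripper opens to 95 mm and grips with 3 to 60 N. Pads are 20 mm wide; open, the fingers measure 119 mm over their backs; the gripper's body (75 mm by 180 mm) begins 59 mm behind the grasp point.
Start: joints at [1.173, 0.491, 1.559, -0, 1.092, -0.106], TCP at [179.781, 598.603, 214.661] pointing down, gripper open.
Joint ranges: [-3.1, 3.1], [-0.84, 2.19], [0.05, 2.79], [-1.13, 4.28], [0.06, 2.93], [-2.69, 2.69]. Speed limits (rad/s): [2.22, 2.22, 2.79, 3.14, 3.14, 3.14].

### API

Orientations are given as [roll, pitch, yaw] about the fixed x, y, z axes, in that order (R = Rz(yaw) Ry(pitch) Rx(roll)).
In Python, from cell import state, read_camera, camera_info, env gives the robot as it stands.
- The arm moves only by the tool move_arm, never from a script. Its argument "commands" is a list of rows, each a list of 3 entries, a list of its own where there are three numbers: the shift along the world's x, y, z in cm, then the turn, a rotation vector about the world's x, y, z in degrees, then the opening, from 0 (shut) to 1 (fully open). A call has 1 to 10 rows; each row shifts and turns the commanded pose from where the row before left it; what a row does not reach is not made up. A row lasts 1/10 s, in which the tool goes at most 50 mm and 8.59 degrees, less where a joint would pass 70% of its speed; a pose out of reach is approached as far as the arm can. A call with a gripper value outside its range is refused whole. The fingers move at their own pace and stop on an object; the grip force is fixed at half the most. Time passes only in rows, so rows that do not move let the fingers close. It gives the time, the measured TCP pose, the force, the opening and the grip force at its end, in the units of the state.
- state(): the state, without advancing time (a new reading comes with each control period).
- read_camera(name): name is "side" or "top" or "wrist"; returns the picture (420x560x3 uint8, blue, green, red); there is no depth.
- camera_info(name): a dict with "K" (3x3 intrinsics, pixels), "k1" (the pictures are not rectified: a ray, as slopes to the right and down, at radius r is drawn at 1 + k1 r^2 times it, then the intrinsics apply), "cam_to_world" (4x4, takes a point from camera to world coordinates). Camera axes: x right, y down, z forward; pixel columns grow to the right and rows downward; lengths in mm; the calibration is good to about 2 mm. A picture is of the moment at which its call begins: read the wrist's pose just before it. camera_info takes no time and is no camera call; for the wrist camera it gives the pose at the moment of the call.
- env.job_done(): hands the job in; it is judged then, once.
The state is a dict: "t": time; "joints": joint angles; "qvel": joint speeds; "tau": joint torques, N m; "eef_pos": TCP position; "tcp_rot": TCP orientation; "ft_force": force on the tool from outside, world axes, zero at the start; "moment": the same for the moment, N m; "opening": opening from 0.0 (shut) to 1.0 (fully open); "grip_force": force on a finger pad.
Only numpy, scipy, OpenCV 4.12 (cv2) and the standard library are available. Lean on these libraries where they do the work, as an engineer would, in place of code of your own. Each camera call takes 0.05 s, during which the arm holds its last target. There are 200 camera calls.

## Working session

There is one attempt and no reset: what is moved stays moved. The work goes in short steps, Python scripts to look and compute and a tool call to move; the robot and the scene stay as the last step left them, time stands still between calls to the robot, and variables do not carry over. Pictures are saved under pics/ and viewed, at most 10 in all, crops included, and the job is handed in when it is done.

Besides the shell and the picture viewer there is one more tool, called after "Call:" by a JSON object that holds its "op" and its "data", one argument or row to a line. move_arm: Moves the arm, as the interface text tells. Its arguments: {"type":"object","properties":{"commands":{"type":"array"}},"required":["commands"]}

```bash
mkdir -p pics
cat > h.py <<'E'
import numpy as np, cv2
from cell import state, read_camera, camera_info, env
def ray(ci,u,v):
    K=np.array(ci["K"]);d=np.array([(u-K[0,2])/K[0,0],(v-K[1,2])/K[1,1]]);p=d.copy()
    for _ in range(20): p=d/(1+ci["k1"]*(p@p))
    T=np.array(ci["cam_to_world"]);return T[:3,3],T[:3,:3]@np.array([p[0],p[1],1])
def at(ci,u,v,z):
    o,d=ray(ci,u,v);return o+d*(z-o[2])/d[2]
def proj(ci,P):
    T=np.array(ci["cam_to_world"]);c=T[:3,:3].T@(np.array(P,float)-T[:3,3]);p=c[:2]/c[2];p=p*(1+ci["k1"]*(p@p))
    K=np.array(ci["K"]);return p[0]*K[0,0]+K[0,2],p[1]*K[1,1]+K[1,2]
E
python3 - <<'E'
from h import *
for n in("top","side"):
    cv2.imwrite(f"pics/{n}0.png",read_camera(n)); print(n,camera_info(n))
print(state())
E
```

```text
top {'K': array([[389.84244493,   0.        , 282.40271028],
       [  0.        , 389.84244493, 207.92117389],
       [  0.        ,   0.        ,   1.        ]]), 'k1': -0.09138372474161754, 'cam_to_world': array([[-2.97816290e-02, -9.81699750e-01,  1.88092149e-01,
         3.05713318e+02],
       [-9.99289422e-01,  2.48926032e-02, -2.83021091e-02,
         4.17384740e+01],
       [ 2.31020702e-02, -1.88801377e-01, -9.81743518e-01,
         9.67169409e+02],
       [ 0.00000000e+00,  0.00000000e+00,  0.00000000e+00,
         1.00000000e+00]])}
side {'K': array([[456.00676351,   0.        , 285.4239995 ],
       [  0.        , 456.00676351, 206.02527715],
       [  0.        ,   0.        ,   1.        ]]), 'k1': -0.1266240164731782, 'cam_to_world': array([[-9.58797283e-01,  1.84741889e-01, -2.15819845e-01,
         7.90070212e+02],
       [ 2.84026158e-01,  6.39601185e-01, -7.14310483e-01,
         9.77187922e+02],
       [ 6.07556068e-03, -7.46177431e-01, -6.65719407e-01,
         9.53471428e+02],
       [ 0.00000000e+00,  0.00000000e+00,  0.00000000e+00,
         1.00000000e+00]])}
{'t': 0.1, 'joints': array([ 1.17340061e+00,  4.91493726e-01,  1.55938782e+00, -6.86971957e-06,
        1.09168792e+00, -1.05599621e-01]), 'qvel': array([ 0.00051454, -0.00235107, -0.00058738,  0.00091852, -0.00178686,
       -0.00176652]), 'tau': array([ 3.49224727e-03, -6.13628197e+01, -2.58608615e+01,  6.94485102e-02,
        4.69749235e-02, -5.45788055e-05]), 'eef_pos': array([179.69284951, 598.39051709, 214.12387035]), 'tcp_rot': array([-3.14062064e+00, -9.68999764e-05,  2.84979968e+00]), 'ft_force': array([-0.92156031, -0.13147731,  0.35195733]), 'moment': array([ 0.00573303, -0.03101105, -0.02341405]), 'grip_force': 0.0, 'opening': 0.9992579388383812}
```

View pics/top0.png

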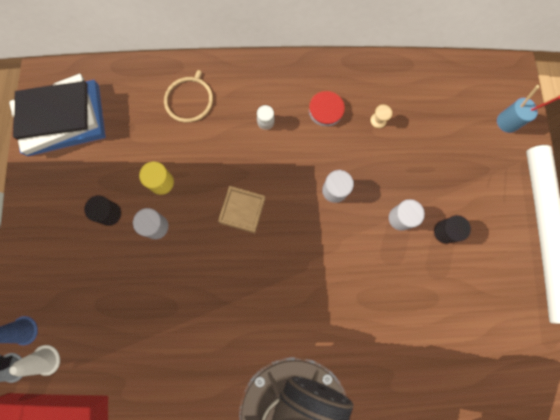

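View pics/side0.png

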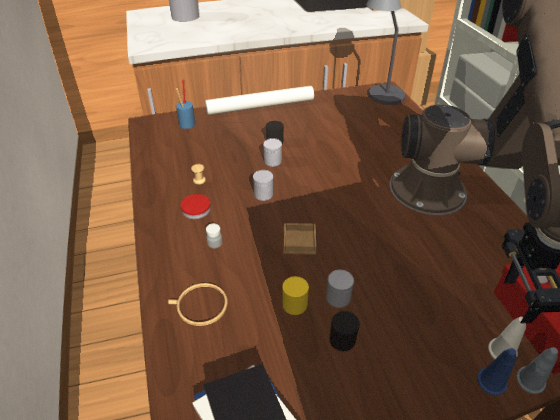

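Top view, steel-grey candidates: tins at (339,186), (408,215) and (150,223). Look-alikes to leave alone: yellow at (156,178), black at (102,210) and (453,230), and the small white bottle at (265,117). The carton is at (242,209). Next I'll fit the poses and check them in one composite crop.

```bash
cat > fit.py <<'E'
from h import *
from scipy.optimize import least_squares
a=np.linspace(0,2*np.pi,40)
def hull(ci,x,y,z0=0):
    P=[proj(ci,(x+32*np.cos(t),y+32*np.sin(t),z0+z)) for t in a for z in(0,75)]
    return cv2.convexHull(np.array(P,np.float32))
def cen(c):
    m=cv2.moments(c);return np.array([m["m10"]/m["m00"],m["m01"]/m["m00"]])
def mask(im,h,grow=14):
    hsv=cv2.cvtColor(im,cv2.COLOR_BGR2HSV)
    g=((hsv[...,1]<75)&(hsv[...,2]>70)).astype(np.uint8)
    w=np.zeros_like(g);cv2.fillConvexPoly(w,h.astype(np.int32),1);w=cv2.dilate(w,np.ones((grow,grow)))
    n,l,s,c=cv2.connectedComponentsWithStats(g*w)
    k=1+np.argmax(s[1:,4]);return c[k],s[k,4]
E
python3 - <<'E'
from fit import *
ims={n:cv2.imread(f"pics/{n}0.png") for n in("top","side")};ci={n:camera_info(n) for n in ims}
for nm,u,v in(("A",341,182),("B",410,212),("C",148,221)):
    p=at(ci["top"],u,v,75)[:2]
    out=[]
    for n in ims:
        q=p.copy()
        for _ in range(4):
            h=hull(ci[n],*q); c,ar=mask(ims[n],h)
            q=least_squares(lambda x:cen(hull(ci[n],*x))-c,q).x
        out+=[n,q.round(1),int(ar),int(cv2.contourArea(hull(ci[n],*q)))]
        cv2.polylines(ims[n],[hull(ci[n],*q).astype(np.int32)],True,(0,255,0),1)
    print(nm,p.round(1),*out)
for n,(u,v) in dict(top=(242,209),side=(300,238)).items():
    globals()["c_"+n]=cv2.resize(cv2.imread(f"pics/{n}0.png")[v-30:v+30,u-40:u+40],(400,300),interpolation=cv2.INTER_CUBIC)
r2=np.hstack([cv2.resize(ims["top"][130:250,300:460],(400,300)),cv2.resize(ims["side"][130:340,225:505],(400,300))])
cv2.imwrite("pics/comp.png",np.vstack([np.hstack([c_top,c_side]),r2]))
E
```

```text
A [ 535.8 -125.1] top [ 535.8 -125.1] 795 740 side [ 533.  -123.5] 553 567
B [ 459.1 -285.9] top [ 458.3 -288.4] 867 807 side [ 456.2 -291.1] 487 475
C [453.6 329.2] top [452.9 334.8] 850 820 side [450.  330.1] 831 870
```

View pics/comp.png

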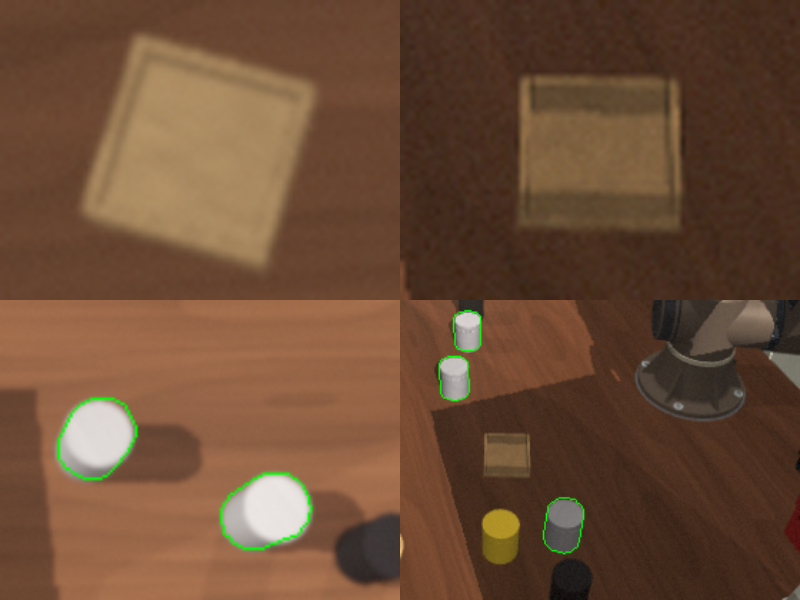

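The composite confirms three plain steel tins, with model outlines that match in both cameras. The carton is a tilted square. Next I'll fit the carton and the neighbouring look-alikes, then work out the approach.

Run:
```python
from fit import *
from scipy.optimize import minimize
ims={n:cv2.imread(f"pics/{n}0.png") for n in("top","side")};ci={n:camera_info(n) for n in ims}
M={}
for n,(u,v) in dict(top=(242,209),side=(300,238)).items():
    b=ims[n].astype(int); g=(b[...,1]-b[...,0]*0.3-b[...,2]*0.35)
    sub=g[v-30:v+30,u-40:u+40]; s8=cv2.normalize(sub,None,0,255,cv2.NORM_MINMAX).astype(np.uint8)
    s8=cv2.resize(s8,None,fx=4,fy=4,interpolation=cv2.INTER_LINEAR)
    m=cv2.threshold(s8,0,1,cv2.THRESH_OTSU)[1]; m=cv2.morphologyEx(m,cv2.MORPH_CLOSE,np.ones((25,25)))
    M[n]=(m,u-40,v-30)
def hl(n,p):
    c,s=np.cos(p[2]),np.sin(p[2]);m,u0,v0=M[n]
    P=[proj(ci[n],(p[0]+46*(i*c-j*s),p[1]+46*(i*s+j*c),z)) for i in(-1,1) for j in(-1,1) for z in(0,31)]
    return cv2.convexHull(((np.array(P)-[u0-.5,v0-.5])*4-.5).astype(np.float32))
def cost(p,ns):
    e=0
    for n in ns:
        w=np.zeros_like(M[n][0]);cv2.fillConvexPoly(w,np.round(hl(n,p)*16).astype(np.int32),1,shift=4)
        e+=(w^M[n][0]).sum()/M[n][0].sum()
    return e
p0=[*at(ci["top"],242,209,15)[:2],0.25]
for ns in(["top"],["side"],["top","side"]):
    r=min((minimize(cost,[p0[0],p0[1],y],(ns,),"Nelder-Mead",options=dict(initial_simplex=np.array([p0[0],p0[1],y])+np.array([[0,0,0],[8,0,0],[0,8,0],[0,0,.2]]))) for y in(-.3,0,.3)),key=lambda r:r.fun)
    print(ns,r.x.round(3),round(r.fun,3))
for t,u,v in(("yel",154,175),("blkL",98,206),("blkR",456,226)): print(t,at(ci["top"],u,v,75).round())
```

```text
['top'] [ 4.88255e+02  1.15867e+02 -3.10000e-01] 0.02
['side'] [ 4.86412e+02  1.12844e+02 -3.03000e-01] 0.016
['top', 'side'] [ 4.87560e+02  1.15176e+02 -3.08000e-01] 0.08
yel [564. 319.  75.]
blkL [492. 451.  75.]
blkR [ 422. -396.   75.]
```

Call:
{"op": "move_arm", "data": {
  "commands": [
    [[2.7, -2.65, 0], [0, 0, 0], 1],
    [[2.7, -2.65, -0.4], [0, 0, 0], 1],
    [[2.7, -2.65, -0.4], [0, 0, 0], 1],
    [[2.7, -2.65, -0.4], [0, 0, 0], 1],
    [[2.7, -2.65, -0.4], [0, 0, 0], 1],
    [[2.7, -2.65, -0.4], [0, 0, 0], 1],
    [[2.7, -2.65, -0.4], [0, 0, 0], 1],
    [[2.7, -2.65, -0.4], [0, 0, 0], 1],
    [[2.7, -2.65, -0.4], [0, 0, 0], 1],
    [[2.7, -2.65, -0.4], [0, 0, 0], 1]
  ]
}}

```text
t: 1.1
eef_pos: [450.6, 332.3, 178.3]
tcp_rot: [-3.141, -0.0, 2.85]
ft_force: [0.6, 0.8, -0.1]
opening: 1.004
grip_force: 0.0
```

```bash
cat > look.py <<'E'
from fit import *
import sys
def look(name,tins=[],save=None):
    c=camera_info("wrist") if name=="wrist" else camera_info(name); s=state(); im=read_camera(name); cp=im.copy()
    print(s["t"],s["eef_pos"].round(1),s["tcp_rot"].round(3),s["ft_force"].round(2),s["opening"])
    for q in tins:
        q=np.array(q,float); z0=q[2] if len(q)>2 else 0; q=q[:2]
        for _ in range(4):
            cc,ar=mask(im,hull(c,*q,z0),20); q=least_squares(lambda x:cen(hull(c,*x,z0))-cc,q).x
        print(q.round(1),ar,int(cv2.contourArea(hull(c,*q,z0))))
        cv2.polylines(cp,[hull(c,*q,z0).astype(np.int32)],True,(0,255,0),1)
    if save: cv2.imwrite(save,cp)
E
python3 - <<'E'
from look import *
look("wrist",[(451.5,332)],"pics/w1.png")
E
```

```text
1.1 [450.6 332.3 178.3] [-3.141 -0.     2.85 ] [ 0.61  0.78 -0.15] 1.0042539157889794
[453.9 330.9] 3800 3783
```

View pics/w1.png

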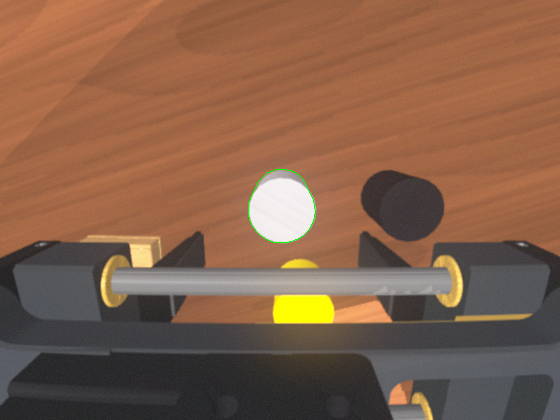

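The wrist view shows the grey tin at (282,205), midway between the fingers. The black tin at (402,205) is clear of them, and the fit gives (453,331). Descending and gripping.

Call:
{"op": "move_arm", "data": {
  "commands": [
    [[0.2, -0.1, -4], [0, 0, 0], 1],
    [[0, 0, -4], [0, 0, 0], 1],
    [[0, 0, -3], [0, 0, 0], 1],
    [[0, 0, -2], [0, 0, 0], 1],
    [[0, 0, -1.3], [0, 0, 0], 1],
    [[0, 0, 0], [0, 0, 0], 0.5],
    [[0, 0, 0], [0, 0, 0], 0.5],
    [[0, 0, 0], [0, 0, 0], 0.5],
    [[0, 0, 0], [0, 0, 0], 0.5],
    [[0, 0, 0], [0, 0, 0], 0.5]
  ]
}}

```text
t: 2.15
eef_pos: [452.1, 332.8, 36.5]
tcp_rot: [3.14, 0.001, 2.85]
ft_force: [0.3, -1.0, 5.4]
opening: 0.671
grip_force: 30.0
```

Call:
{"op": "move_arm", "data": {
  "commands": [
    [[0, 0, 0.5], [0, 0, 0], 0.5],
    [[0, 0, 1], [0, 0, 0], 0.5],
    [[0, 0, 1.5], [0, 0, 0], 0.5],
    [[0, 0, 1], [0, 0, 0], 0.5],
    [[0, 0, 0], [0, 0, 0], 0.5],
    [[0, 0, 0], [0, 0, 0], 0.5]
  ]
}}

```text
t: 2.75
eef_pos: [451.7, 332.6, 75.8]
tcp_rot: [3.141, 0.0, 2.85]
ft_force: [-0.7, -0.9, -1.3]
opening: 0.671
grip_force: 30.0
```

Call:
{"op": "move_arm", "data": {
  "commands": [
    [[0, 0, 0], [0, 0, 0], 0.5],
    [[0, 0, 0], [0, 0, 0], 0.5]
  ]
}}

```text
t: 2.95
eef_pos: [451.6, 332.5, 75.1]
tcp_rot: [-3.141, -0.001, 2.85]
ft_force: [0.1, -0.3, -2.2]
opening: 0.67
grip_force: 30.0
```

Call:
{"op": "move_arm", "data": {
  "commands": [
    [[0.2, -1, 0], [0, 0, 0], 0.5],
    [[0.3, -2, 0], [0, 0, 0], 0.5],
    [[0.3, -2.2, 0], [0, 0, 0], 0.5],
    [[0.3, -2, 0], [0, 0, 0], 0.5],
    [[0.2, -1, 0], [0, 0, 0], 0.5],
    [[0, 0, -1], [0, 0, 0], 0.5],
    [[0, 0, -1.5], [0, 0, 0], 0.5],
    [[0, 0, -0.8], [0, 0, 0], 0.5],
    [[0, 0, -0.5], [0, 0, 0], 0.5],
    [[0, 0, 0], [0, 0, 0], 0.5]
  ]
}}

```text
t: 3.95
eef_pos: [464.5, 250.9, 37.0]
tcp_rot: [-3.141, -0.001, 2.85]
ft_force: [-0.2, -0.5, -2.1]
opening: 0.666
grip_force: 30.0
```

Tin C reads about 1.9 N, so it is light. Setting it down beside the carton, then on to tin A.

Call:
{"op": "move_arm", "data": {
  "commands": [
    [[0, 0, -0.1], [0, 0, 0], 0.5],
    [[0, 0, 0], [0, 0, 0], 0.5],
    [[0, 0, 0], [0, 0, 0], 1],
    [[0, 0, 0], [0, 0, 0], 1],
    [[0, 0, 0], [0, 0, 0], 1],
    [[0, 0, 2], [0, 0, 0], 1],
    [[0, 0, 4], [0, 0, 0], 1],
    [[0, 0, 4], [0, 0, 0], 1],
    [[0, 0, 3], [0, 0, 0], 1]
  ]
}}

```text
t: 4.85
eef_pos: [465.0, 250.7, 169.1]
tcp_rot: [3.14, 0.001, 2.85]
ft_force: [0.3, 0.3, 0.0]
opening: 1.003
grip_force: 0.0
```

Call:
{"op": "move_arm", "data": {
  "commands": [
    [[0.4, -2.5, 0], [0, 0, 0], 1],
    [[0.8, -4.3, 0], [0, 0, 0], 1],
    [[0.8, -4.3, 0], [0, 0, 0], 1],
    [[0.8, -4.3, 0], [0, 0, 0], 1],
    [[0.8, -4.3, 0], [0, 0, 0], 1],
    [[0.8, -4.3, 0], [0, 0, 0], 1],
    [[0.8, -4.3, 0], [0, 0, 0], 1],
    [[0.8, -4.3, 0], [0, 0, 0], 1],
    [[0.6, -3, 0], [0, 0, 0], 1],
    [[0.4, -1.9, 0], [0, 0, 0], 1]
  ]
}}

```text
t: 5.85
eef_pos: [534.9, -126.8, 166.7]
tcp_rot: [-3.142, 0.0, 2.848]
ft_force: [1.0, 0.8, -0.3]
opening: 0.999
grip_force: 0.0
```

Run:
```python
from look import *
look("wrist",[(534.5,-124)],"pics/w2.png")
look("side",[(464.5,251)])
```

```text
5.85 [ 534.9 -126.8  166.7] [-3.142  0.     2.848] [ 0.95  0.77 -0.33] 0.998715937650223
[ 535.6 -123. ] 4160 4098
5.9 [ 535.6 -128.4  166.7] [-3.141e+00  1.000e-03  2.847e+00] [-0.65 -2.06  0.51] 0.9968216683581801
[463.7 248.4] 790 802
```

Call:
{"op": "move_arm", "data": {
  "commands": [
    [[0, 0, -2], [0, 0, 0], 1],
    [[0, 0, -4], [0, 0, 0], 1],
    [[0, 0, 0], [0, 0, 0], 1],
    [[0, 0, 0], [0, 0, 0], 1]
  ]
}}

```text
t: 6.35
eef_pos: [534.7, -123.7, 107.1]
tcp_rot: [3.141, -0.001, 2.85]
ft_force: [-0.4, 0.4, -0.3]
opening: 0.998
grip_force: 0.0
```

Call:
{"op": "move_arm", "data": {
  "commands": [
    [[0, 0, -3], [0, 0, 0], 1],
    [[0, 0, -2.5], [0, 0, 0], 1],
    [[0, 0, -1.5], [0, 0, 0], 1],
    [[0, 0, 0], [0, 0, 0], 1],
    [[0, 0, 0], [0, 0, 0], 0.5],
    [[0, 0, 0], [0, 0, 0], 0.5],
    [[0, 0, 0], [0, 0, 0], 0.5],
    [[0, 0, 0], [0, 0, 0], 0.5],
    [[0, 0, 0], [0, 0, 0], 0.5]
  ]
}}

```text
t: 7.25
eef_pos: [535.1, -124.3, 37.3]
tcp_rot: [3.141, 0.001, 2.85]
ft_force: [0.5, 2.7, 6.1]
opening: 0.671
grip_force: 30.0
```

Call:
{"op": "move_arm", "data": {
  "commands": [
    [[0, 0, 0.5], [0, 0, 0], 0.5],
    [[0, 0, 1], [0, 0, 0], 0.5],
    [[0, 0, 1.5], [0, 0, 0], 0.5],
    [[0, 0, 1], [0, 0, 0], 0.5],
    [[0, 0, 0], [0, 0, 0], 0.5],
    [[0, 0, 0], [0, 0, 0], 0.5],
    [[0, 0, 0], [0, 0, 0], 0.5],
    [[0, 0, 0], [0, 0, 0], 0.5]
  ]
}}

```text
t: 8.05
eef_pos: [534.5, -124.3, 76.2]
tcp_rot: [3.141, -0.001, 2.85]
ft_force: [-0.3, -0.5, -1.6]
opening: 0.669
grip_force: 30.0
```

Tin A reads about 1.6 N, so it is light too. Putting it back and hefting B, which should be the heavy one.

Call:
{"op": "move_arm", "data": {
  "commands": [
    [[0, 0, -1], [0, 0, 0], 0.5],
    [[0, 0, -1.5], [0, 0, 0], 0.5],
    [[0, 0, -0.8], [0, 0, 0], 0.5],
    [[0, 0, -0.6], [0, 0, 0], 0.5],
    [[0, 0, 0], [0, 0, 0], 0.5],
    [[0, 0, 0], [0, 0, 0], 0.5],
    [[0, 0, 0], [0, 0, 0], 1],
    [[0, 0, 0], [0, 0, 0], 1],
    [[0, 0, 0], [0, 0, 0], 1]
  ]
}}

```text
t: 8.95
eef_pos: [534.9, -124.4, 37.8]
tcp_rot: [3.142, 0.0, 2.85]
ft_force: [0.5, -0.3, 0.1]
opening: 0.866
grip_force: 0.0
```

Call:
{"op": "move_arm", "data": {
  "commands": [
    [[0, 0, 2], [0, 0, 0], 1],
    [[0, 0, 4], [0, 0, 0], 1],
    [[0, 0, 4], [0, 0, 0], 1],
    [[-0.5, -1, 3], [0, 0, 0], 1],
    [[-1.5, -3.3, 0], [0, 0, 0], 1],
    [[-1.5, -3.3, 0], [0, 0, 0], 1],
    [[-1.5, -3.3, 0], [0, 0, 0], 1],
    [[-1.5, -3.3, 0], [0, 0, 0], 1],
    [[-1.2, -2.4, 0], [0, 0, 0], 1],
    [[0, 0, 0], [0, 0, 0], 1]
  ]
}}

```text
t: 9.95
eef_pos: [456.6, -292.8, 167.8]
tcp_rot: [-3.141, 0.0, 2.847]
ft_force: [-0.4, 0.5, -0.6]
opening: 1.001
grip_force: 0.0
```

Run:
```python
from look import *
look("wrist",[(457.5,-290)],"pics/w3.png")
look("side",[(534.5,-124)])
```

```text
9.95 [ 456.6 -292.8  167.8] [-3.141  0.     2.847] [-0.4   0.45 -0.6 ] 1.000688057696121
[ 459.5 -289.2] 4138 4076
10.0 [ 457.2 -291.4  167.7] [3.142 0.    2.847] [-0.01 -0.35  0.44] 0.9988579962158698
[ 531.8 -125.6] 560 565
```

View pics/w3.png

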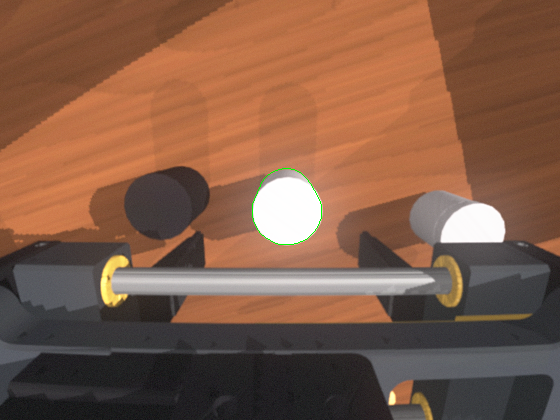

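The steel tin B at (287,208) is centred between the fingers. The black tin at (160,205) stays clear.

Call:
{"op": "move_arm", "data": {
  "commands": [
    [[0.1, 0, -3], [0, 0, 0], 1],
    [[0, 0, -4], [0, 0, 0], 1],
    [[0, 0, -3], [0, 0, 0], 1],
    [[0, 0, -2], [0, 0, 0], 1],
    [[0, 0, -1], [0, 0, 0], 1],
    [[0, 0, 0], [0, 0, 0], 0.5],
    [[0, 0, 0], [0, 0, 0], 0.5],
    [[0, 0, 0], [0, 0, 0], 0.5],
    [[0, 0, 0], [0, 0, 0], 0.5],
    [[0, 0, 0], [0, 0, 0], 0.5]
  ]
}}

```text
t: 11.05
eef_pos: [459.1, -290.1, 38.6]
tcp_rot: [3.141, 0.001, 2.849]
ft_force: [1.5, 4.9, 6.4]
opening: 0.668
grip_force: 30.0
```

Call:
{"op": "move_arm", "data": {
  "commands": [
    [[0, 0, 0.5], [0, 0, 0], 0.5],
    [[0, 0, 1], [0, 0, 0], 0.5],
    [[0, 0, 1.5], [0, 0, 0], 0.5],
    [[0, 0, 1], [0, 0, 0], 0.5],
    [[0, 0, 0], [0, 0, 0], 0.5],
    [[0, 0, 0], [0, 0, 0], 0.5],
    [[0, 0, 0], [0, 0, 0], 0.5],
    [[0, 0, 0], [0, 0, 0], 0.5]
  ]
}}

```text
t: 11.85
eef_pos: [458.5, -290.2, 77.1]
tcp_rot: [3.141, -0.001, 2.85]
ft_force: [-0.0, 0.5, -5.9]
opening: 0.671
grip_force: 30.0
```

Tin B reads about 5.9 N, so it is the heavy one. Lifting it clear and carrying it over the carton.

Call:
{"op": "move_arm", "data": {
  "commands": [
    [[0, 0, 2], [0, 0, 0], 0.5],
    [[0, 0, 3], [0, 0, 0], 0.5],
    [[0, 0, 3], [0, 0, 0], 0.5],
    [[0, 1, 1], [0, 0, 0], 0.5],
    [[0.2, 2.5, 0], [0, 0, 0], 0.5],
    [[0.3, 3.5, 0], [0, 0, 0], 0.5],
    [[0.3, 4, 0], [0, 0, 0], 0.5],
    [[0.3, 4, 0], [0, 0, 0], 0.5],
    [[0.3, 4, 0], [0, 0, 0], 0.5],
    [[0.3, 4, 0], [0, 0, 0], 0.5]
  ]
}}

```text
t: 12.85
eef_pos: [474.9, -58.2, 166.7]
tcp_rot: [3.141, -0.002, 2.85]
ft_force: [1.2, 0.3, -6.5]
opening: 0.673
grip_force: 30.0
```

Call:
{"op": "move_arm", "data": {
  "commands": [
    [[0.3, 4, 0], [0, 0, 0], 0.5],
    [[0.3, 4, 0], [0, 0, 0], 0.5],
    [[0.3, 4, 0], [0, 0, 0], 0.5],
    [[0.3, 3, 0], [0, 0, 0], 0.5],
    [[0.2, 1.7, 0], [0, 0, 0], 0.5],
    [[0.1, 0.8, 0], [0, 0, 0], 0.5],
    [[0, 0, -2], [0, 0, 0], 0.5],
    [[0, 0, -2], [0, 0, 0], 0.5],
    [[0, 0, 0], [0, 0, 0], 0.5],
    [[0, 0, 0], [0, 0, 0], 0.5]
  ]
}}

```text
t: 13.85
eef_pos: [490.5, 114.3, 127.5]
tcp_rot: [-3.141, -0.001, 2.849]
ft_force: [-0.2, -0.0, -5.0]
opening: 0.672
grip_force: 30.0
```

```bash
cat >> look.py <<'E'
def box(name,save,view):
    c=camera_info(name);im=read_camera(name);th=-0.307
    for h,z in((46,31),(40,31),(40,6)):
        P=[proj(c,(487.3+h*(i*np.cos(th)-j*np.sin(th)),114.5+h*(i*np.sin(th)+j*np.cos(th)),z)) for i,j in((1,1),(1,-1),(-1,-1),(-1,1))]
        cv2.polylines(im,[np.round(np.array(P)).astype(np.int32)],True,(0,255,0) if z>6 else (255,0,0),1)
    u,v,w,hh=view; return cv2.resize(im[v:v+hh,u:u+w],(400,300),interpolation=cv2.INTER_CUBIC)
E
python3 - <<'E'
from look import *
look("side",[]); print(state()["eef_pos"].round(1))
a=box("side",0,(240,180,120,90)); b=box("wrist",0,(0,0,560,420))
cv2.imwrite("pics/c1.png",np.hstack([a,b]))
E
```

```text
13.85 [490.5 114.3 127.5] [-3.141e+00 -1.000e-03  2.849e+00] [-0.24 -0.   -4.97] 0.6723616978549094
[490.9 114.3 128.1]
```

View pics/c1.png

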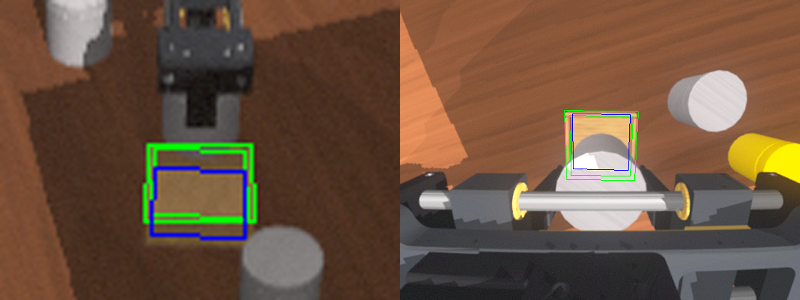

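In the wrist view the carton outline agrees with the model to about 2 mm, and tin B hangs just ahead of centre. Correcting x by -3 mm and y by -1 mm, then lowering.

Call:
{"op": "move_arm", "data": {
  "commands": [
    [[-0.3, -0.1, -2], [0, 0, 0], 0.5],
    [[0, 0, -2], [0, 0, 0], 0.5],
    [[0, 0, -1], [0, 0, 0], 0.5],
    [[0, 0, 0], [0, 0, 0], 0.5],
    [[0, 0, 0], [0, 0, 0], 0.5]
  ]
}}

```text
t: 14.5
eef_pos: [488.2, 113.6, 78.3]
tcp_rot: [3.141, 0.001, 2.85]
ft_force: [0.1, 0.1, -6.2]
opening: 0.667
grip_force: 30.0
```

Run:
```python
from look import *
look("side",[(487.5,113.5,39)]); a=box("side",0,(240,180,120,90)); b=box("wrist",0,(180,30,320,240))
cv2.imwrite("pics/c2.png",np.hstack([a,b]))
```

```text
14.5 [488.2 113.6  78.3] [3.141e+00 1.000e-03 2.850e+00] [ 0.06  0.09 -6.18] 0.6670394196946263
[487.5 113.5] 263 737
```

View pics/c2.png

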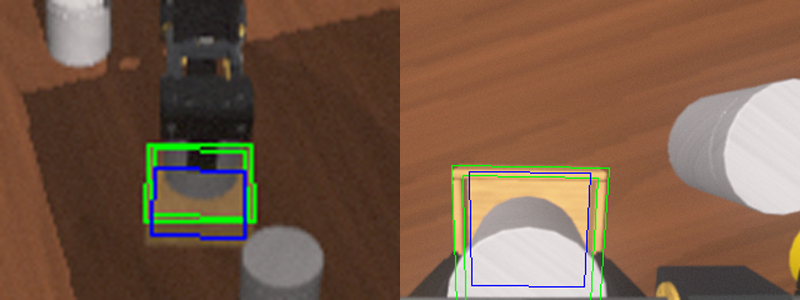

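The wrist view shows the tin centred over the carton, with the outlines matching. Lowering.

Call:
{"op": "move_arm", "data": {
  "commands": [
    [[0, 0, -1], [0, 0, 0], 0.5],
    [[0, 0, -1], [0, 0, 0], 0.5],
    [[0, 0, -0.7], [0, 0, 0], 0.5],
    [[0, 0, -0.5], [0, 0, 0], 0.5],
    [[0, 0, 0], [0, 0, 0], 0.5],
    [[0, 0, 0], [0, 0, 0], 0.5]
  ]
}}

```text
t: 15.25
eef_pos: [487.8, 113.6, 45.5]
tcp_rot: [3.142, -0.0, 2.85]
ft_force: [-0.2, -0.0, -6.8]
opening: 0.67
grip_force: 30.0
```

Call:
{"op": "move_arm", "data": {
  "commands": [
    [[0, 0, -0.1], [0, 0, 0], 0.5],
    [[0, 0, 0], [0, 0, 0], 0.5],
    [[0, 0, 0], [0, 0, 0], 0.5]
  ]
}}

```text
t: 15.55
eef_pos: [487.8, 113.6, 44.8]
tcp_rot: [3.141, 0.0, 2.85]
ft_force: [-0.6, 0.7, -5.9]
opening: 0.67
grip_force: 30.0
```

Call:
{"op": "move_arm", "data": {
  "commands": [
    [[0, 0, -0.1], [0, 0, 0], 0.5],
    [[0, 0, 0], [0, 0, 0], 0.5],
    [[0, 0, 0], [0, 0, 0], 0.5]
  ]
}}

```text
t: 15.85
eef_pos: [487.9, 113.6, 44.3]
tcp_rot: [3.141, 0.001, 2.85]
ft_force: [-1.7, -0.1, 6.1]
opening: 0.67
grip_force: 30.0
```

The force turned positive, so B is on the carton floor. Releasing, rising, and measuring where it stands.

Call:
{"op": "move_arm", "data": {
  "commands": [
    [[0, 0, 0], [0, 0, 0], 1],
    [[0, 0, 0], [0, 0, 0], 1],
    [[0, 0, 0], [0, 0, 0], 1],
    [[0, 0, 1.5], [0, 0, 0], 1],
    [[0, 0, 3], [0, 0, 0], 1],
    [[0, 0, 4], [0, 0, 0], 1],
    [[0, 0, 4], [0, 0, 0], 1],
    [[0, 0, 1], [0, 0, 0], 1],
    [[0, 0, 0], [0, 0, 0], 1],
    [[0, 0, 0], [0, 0, 0], 1]
  ]
}}

```text
t: 16.85
eef_pos: [487.3, 113.5, 177.7]
tcp_rot: [-3.141, -0.001, 2.85]
ft_force: [0.2, 0.3, -0.1]
opening: 0.997
grip_force: 0.0
```

```bash
cat >> look.py <<'E'
def lid(name,z,x,y,save):
    "fit the lid circle only, by its bright ellipse"
    c=camera_info(name);im=read_camera(name);print(state()["eef_pos"].round(1))
    hsv=cv2.cvtColor(im,cv2.COLOR_BGR2HSV)
    P=np.array([proj(c,(x+32*np.cos(t),y+32*np.sin(t),z)) for t in a])
    for col,(dx,dy) in(((0,255,0),(0,0)),):
        cv2.polylines(im,[np.round(P*16).astype(np.int32)],True,col,1,shift=4)
    cv2.imwrite(save,im)
E
python3 - <<'E'
from look import *
look("wrist",[(487.8,113.6,6)],"pics/w4.png")
E
```

```text
16.85 [487.3 113.5 177.7] [-3.141e+00 -1.000e-03  2.850e+00] [ 0.15  0.3  -0.12] 0.9973957801291176
[487.7 112.6] 3901 3953
```

View pics/w4.png

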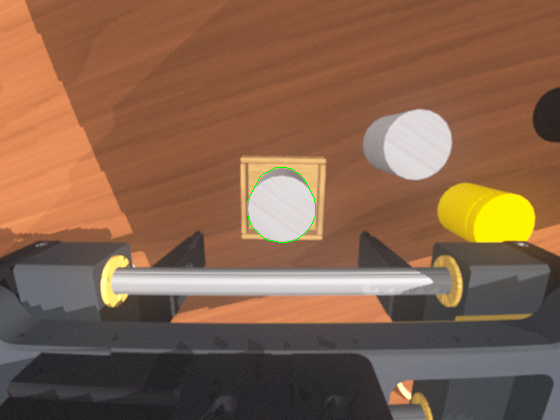

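Tin B stands upright inside the carton at (282,205), within 1 mm of where I placed it. Tin C is at (410,143). Fetching tin A to stack.

Call:
{"op": "move_arm", "data": {
  "commands": [
    [[0.4, -2, 0], [0, 0, 0], 1],
    [[0.8, -4, 0], [0, 0, 0], 1],
    [[0.8, -4, 0], [0, 0, 0], 1],
    [[0.8, -4, 0], [0, 0, 0], 1],
    [[0.8, -4, 0], [0, 0, 0], 1],
    [[0.6, -3, 0], [0, 0, 0], 1],
    [[0.3, -1.8, 0], [0, 0, 0], 1],
    [[0.2, -1, -2], [0, 0, 0], 1],
    [[0, 0, -3], [0, 0, 0], 1],
    [[0, 0, 0], [0, 0, 0], 1]
  ]
}}

```text
t: 17.9
eef_pos: [532.7, -124.1, 124.3]
tcp_rot: [3.141, -0.008, 2.849]
ft_force: [-1.1, -0.5, -0.0]
opening: 1.001
grip_force: 0.0
```

Call:
{"op": "move_arm", "data": {
  "commands": [
    [[0, 0, 0], [0, 0, 0], 1],
    [[0, 0, -3], [0, 0, 0], 1],
    [[0, 0, -3], [0, 0, 0], 1],
    [[0, 0, -2], [0, 0, 0], 1],
    [[0, 0, -1], [0, 0, 0], 1],
    [[0, 0, 0], [0, 0, 0], 0.5],
    [[0, 0, 0], [0, 0, 0], 0.5],
    [[0, 0, 0], [0, 0, 0], 0.5],
    [[0, 0, 0], [0, 0, 0], 0.5],
    [[0, 0, 0], [0, 0, 0], 0.5]
  ]
}}

```text
t: 18.9
eef_pos: [535.1, -124.4, 39.4]
tcp_rot: [3.141, 0.001, 2.85]
ft_force: [-0.9, 0.1, 5.5]
opening: 0.67
grip_force: 30.0
```

Call:
{"op": "move_arm", "data": {
  "commands": [
    [[0, 0, 1], [0, 0, 0], 0.5],
    [[0, 0, 2.5], [0, 0, 0], 0.5],
    [[0, 0, 3], [0, 0, 0], 0.5],
    [[0, 0, 3], [0, 0, 0], 0.5],
    [[0, 0, 2.5], [0, 0, 0], 0.5],
    [[0, 0, 0.5], [0, 0, 0], 0.5],
    [[-0.2, 1, 0], [0, 0, 0], 0.5],
    [[-0.5, 2.5, 0], [0, 0, 0], 0.5],
    [[-0.6, 3, 0], [0, 0, 0], 0.5],
    [[-0.6, 3, 0], [0, 0, 0], 0.5]
  ]
}}

```text
t: 19.9
eef_pos: [514.5, -27.9, 162.0]
tcp_rot: [-3.141, -0.003, 2.849]
ft_force: [0.6, 0.5, -0.7]
opening: 0.671
grip_force: 30.0
```

Call:
{"op": "move_arm", "data": {
  "commands": [
    [[-0.6, 3, 0], [0, 0, 0], 0.5],
    [[-0.6, 3, 0], [0, 0, 0], 0.5],
    [[-0.6, 3, 0], [0, 0, 0], 0.5],
    [[-0.5, 2.5, 0], [0, 0, 0], 0.5],
    [[-0.3, 1.8, 0], [0, 0, 0], 0.5],
    [[-0.2, 1, 0], [0, 0, 0], 0.5],
    [[0, 0, -1.5], [0, 0, 0], 0.5],
    [[0, 0, 0], [0, 0, 0], 0.5],
    [[0, 0, 0], [0, 0, 0], 0.5],
    [[0, 0, 0], [0, 0, 0], 0.5]
  ]
}}

```text
t: 20.9
eef_pos: [487.9, 113.3, 148.8]
tcp_rot: [3.142, -0.0, 2.849]
ft_force: [-0.2, -0.0, -1.7]
opening: 0.671
grip_force: 30.0
```

Run:
```python
from look import *
look("side"); look("wrist",[],"pics/w5.png")
```

```text
20.9 [487.9 113.3 148.8] [ 3.142 -0.     2.849] [-0.17 -0.01 -1.75] 0.6709588530509243
20.95 [487.9 113.3 148.9] [3.141 0.    2.849] [ 0.81 -0.1  -0.62] 0.6705765409407676
```

The arm is directly over tin B. Lowering to about 2 mm above its lid, then in 1 mm steps.

Call:
{"op": "move_arm", "data": {
  "commands": [
    [[0, 0, -1], [0, 0, 0], 0.5],
    [[0, 0, -0.8], [0, 0, 0], 0.5],
    [[0, 0, -0.6], [0, 0, 0], 0.5],
    [[0, 0, -0.3], [0, 0, 0], 0.5],
    [[0, 0, 0], [0, 0, 0], 0.5],
    [[0, 0, 0], [0, 0, 0], 0.5]
  ]
}}

```text
t: 21.6
eef_pos: [487.8, 113.6, 121.6]
tcp_rot: [3.142, -0.0, 2.85]
ft_force: [-0.5, -0.8, -0.9]
opening: 0.669
grip_force: 30.0
```

Call:
{"op": "move_arm", "data": {
  "commands": [
    [[0, 0, -0.1], [0, 0, 0], 0.5],
    [[0, 0, 0], [0, 0, 0], 0.5],
    [[0, 0, 0], [0, 0, 0], 0.5]
  ]
}}

```text
t: 21.9
eef_pos: [487.8, 113.6, 120.8]
tcp_rot: [3.141, 0.0, 2.85]
ft_force: [0.3, -1.5, -1.0]
opening: 0.672
grip_force: 30.0
```

Call:
{"op": "move_arm", "data": {
  "commands": [
    [[0, 0, -0.1], [0, 0, 0], 0.5],
    [[0, 0, 0], [0, 0, 0], 0.5],
    [[0, 0, 0], [0, 0, 0], 0.5]
  ]
}}

```text
t: 22.2
eef_pos: [487.9, 113.6, 120.4]
tcp_rot: [3.141, 0.001, 2.85]
ft_force: [-2.5, -0.1, 8.9]
opening: 0.669
grip_force: 30.0
```

Contact made (+9 N). Releasing and rising.

Call:
{"op": "move_arm", "data": {
  "commands": [
    [[0, 0, 0], [0, 0, 0], 1],
    [[0, 0, 0], [0, 0, 0], 1],
    [[0, 0, 0], [0, 0, 0], 1],
    [[0, 0, 0], [0, 0, 0], 1],
    [[0, 0, 1.5], [0, 0, 0], 1],
    [[0, 0, 3], [0, 0, 0], 1],
    [[0, 0, 4], [0, 0, 0], 1],
    [[0, 0, 3], [0, 0, 0], 1],
    [[0, 0, 1], [0, 0, 0], 1],
    [[0, 0, 0], [0, 0, 0], 1]
  ]
}}

```text
t: 23.2
eef_pos: [488.1, 113.7, 245.5]
tcp_rot: [3.141, 0.002, 2.85]
ft_force: [0.8, -0.9, -0.4]
opening: 1.0
grip_force: 0.0
```

Call:
{"op": "move_arm", "data": {
  "commands": [
    [[0, -3, 0], [0, 0, 0], 1],
    [[0, -4, 0], [0, 0, 0], 1],
    [[0, -4, 0], [0, 0, 0], 1],
    [[0, -4, 0], [0, 0, 0], 1],
    [[0, -3, 0], [0, 0, 0], 1],
    [[0, -2, 0], [0, 0, 0], 1],
    [[0, 0, 0], [0, 0, 0], 1]
  ]
}}

```text
t: 23.9
eef_pos: [487.3, -88.2, 242.8]
tcp_rot: [-3.141, -0.003, 2.847]
ft_force: [0.7, 0.3, -0.3]
opening: 1.0
grip_force: 0.0
```

Run:
```python
from look import *
look("side",[(464,249)],"pics/s9.png"); im=cv2.imread("pics/s9.png"); t=read_camera("top")
cv2.imwrite("pics/fin.png",np.hstack([cv2.resize(im[130:370,220:540],(400,300)),cv2.resize(t[100:280,80:320],(400,300))]))
```

```text
23.9 [487.3 -88.2 242.8] [-3.141e+00 -3.000e-03  2.847e+00] [ 0.73  0.34 -0.28] 1.0002379517445006
[463.7 248.4] 791 802
```

View pics/fin.png

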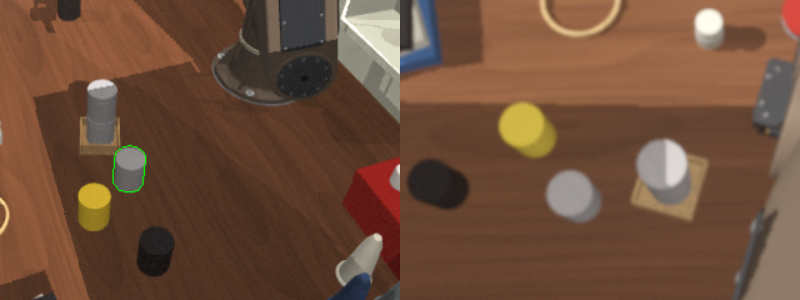

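The picture shows the two tins stacked squarely in the carton (left crop, 100,110). The other light tin stands beside it at (130,170), and the gripper is clear.

```bash
python3 -c "
from cell import env
print(env.job_done())"
```

```text
the job is handed in; nothing more can be done
None
```

The job is handed in at about 24 s: the heavy tin (the one I took for tin_b, about 5.9 N) stands in the carton, one light tin is stacked squarely on it, and the other light tin stands on the table beside the carton; no tin tipped over.

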